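# Gauge the bore of a small engine's cylinder

## Task

Take the bore of the finned engine cylinder: lift the red-capped bore gauge from its stand, ease it into the cylinder's bore until its flange sits flat on the cylinder with the plungers still held in, then push the red cap down until the plungers spring out to the bore wall and on fully home to lock them. Draw the locked gauge out without losing its setting and hang it upright in its stand again. Be gentle, never press on the cylinder with more than about 30 N, and leave the other things on the bench where they are.

Things in the scene. Friction and masses are not known exactly. Their poses are not given: they have to be found in the camera images.
- gauge: Telescoping bore gauge, 128 mm tall, 0.3 kg, upright; starts hanging by its flange in the stand, plungers held in. Origin at the tip of its nose (lowest point), z up its axis, x along the plungers. Nose cone 16 mm dia at height 0 to 40 mm dia at 12 mm; head 40 mm dia from 12 to 30 mm; neck 18 mm dia up to the flange; barrel 26 mm dia from 46 to 86 mm; then the red cap.
- gauge_flange (a point): Centre of the underside of the gauge's steel flange (62 mm dia, 4 mm thick), 42 mm above the nose tip. It rests on the stand, or on the cylinder's top when the gauge is fully inserted.
- cap_grip (a point): Centre of the gauge's red cap, 26 mm dia x 28 mm tall, good to grip from above (or grip the barrel). Starts 114 mm above the gauge's nose tip (14 mm of yellow stem shows below the cap), ends 100 mm above it when the cap is home. The gauge may be carried and lifted out by the cap or by the barrel.
- cap (a joint): How far the cap is pushed down onto the barrel, m: 0 up, plungers held in; at 0.004 to 0.005 they are let go, for good; 0.014 fully home (no yellow), plungers locked. Stays where left. Starts to slide at about 6 N along the axis, also when it is what the gripper holds; the last 6 mm need up to about 13 N, then it stops hard. Once home it takes over 8 N to pull up.
- plunger_a_tip (a point): Tip of the brass spring plunger on the gauge's +x side, 21 mm above the nose tip. The tips are 38 mm apart when held in, about 50 mm when let go in the open; each springs straight out with about 1.3 N when the cap lets go.
- plunger_b_tip (a point): Tip of the brass plunger on the gauge's -x side.
- fixture: Blue fixture plate 150 x 150 x 14 mm, fixed to the bench; origin at the centre of its underside, on the bench, z up. On it a finned aluminium engine cylinder, 92 mm dia, is clamped with its bore upright.
- bore_nominal (a point): Point over the plate's centre, level with the cylinder's flat top, 74 mm above the bench. The cylinder was clamped by eye: its bore's true axis is up to 7 mm off this point along each of the plate's x and y and must be found by feel or by looking. Upright bore 44 mm dia, 54 mm deep, with a 3 mm x 45 degree chamfer at its mouth (50 mm dia there). The cylinder does not give way.
- stand: Wooden gauge stand, fixed to the bench, 120 mm square, origin at the centre of its underside.
- stand_hole (a point): Centre of the stand's 52 mm through hole, at its top face, 70 mm above the bench; 64 mm of free depth below the top face. The gauge hangs in it by the flange, nose down, nose tip 42 mm below this point.
- piston_mid (a point): Bystander, to be left alone: loose aluminium engine piston standing on the bench, 43 dia x 36 high mm. Point at its middle.
- oil_bottle_mid (a point): Bystander, to be left alone: yellow oil bottle with black cap, 70 dia x 180 high mm. Point at its middle.
- spray_can_mid (a point): Bystander, to be left alone: blue spray can, 66 dia x 170 high mm. Point at its middle.
- bolt_jar_mid (a point): Bystander, to be left alone: glass jar with red lid, 70 dia x 90 high mm. Point at its middle.
- wrench_mid (a point): Bystander, to be left alone: steel wrench lying on the bench, about 180 long mm. Point at its middle.
- screwdriver_mid (a point): Bystander, to be left alone: orange-handled screwdriver lying on the bench, about 200 long mm. Point at its middle.
- parts_tray_mid (a point): Bystander, to be left alone: open blue parts tray, 140 x 200 x 35 mm. Point at its middle.

How it is judged:
By the outcome, as a careful person would: the job done as asked, in the order asked, and still so for the second after the job is handed in, with the robot touching nothing.
It also fails if it takes over 72 s, if anything falls off the work surface, if the arm or the gripper's body presses on something with over 40 N, if the wrist force passes 120 N, or if a joint passes its speed limit or range.

## Robot

A 6-joint arm with a two-finger parallel gripper is mounted at the origin on the work surface. World frame = base frame: x ahead of the robot, y to its left, z up, the work surface at z = 0. Lengths are in m, angles in degrees, forces in N, time in s.
With the tool pointing down it reaches from about 0.25 to 0.725 m from the base axis. Payload 9.7 kg.
Tool frame: the origin (TCP) lies at the very end of the fingers, on their centre line; the grasp point (between the pads) lies 19 mm behind it; z points along the fingers, y is the line along which they close (so a half turn about z gives the same grasp; the last joint's range is limited). The gripper opens to 85 mm and grips with 20 to 120 N. Pads are 22 mm wide; open, the fingers measure 114 mm over their backs; the gripper's body (76 mm by 85 mm) begins 54 mm behind the grasp point. The pads swing forward as they close: fully open they stand 13 mm farther back than shut.
Start: joints at [72.135, 4.979, 10.078, 95.1, 0, 90], TCP at [0.169, 0.523, 0.231] pointing down, gripper open.
Joint ranges: [-179.16, 179.16], [-48.56, 103.87], [-65.8, 70.77], [-126.05, 130.52], [-82.76, 87.17], [-180, 180]. Speed limits (degrees/s): [127.2, 127.2, 147.25, 180, 180, 180].

## Interface

Orientations are given as [roll, pitch, yaw] about the fixed x, y, z axes, in that order (R = Rz(yaw) Ry(pitch) Rx(roll)).
In Python, from workcell import telemetry, optics, workorder gives the robot as it stands.
- The arm moves only by the shell command python3 -m handwheel 'ROWS' [FORCE]. ROWS is JSON, a list of rows, each an object of numbers: "tx", "ty", "tz": the shift along the tool's x, y, z in m; "ax", "ay", "az": the turn, a rotation vector about the tool's x, y, z in degrees; "jaw": the gripper command: -1 is shut, 1 is fully open, values between are in proportion. A call has exactly 10 rows; each row shifts and turns the commanded pose from where the row before left it, along the tool's axes as they then stand; what a row does not reach is not made up. A row lasts 1/8 s, in which the tool goes at most 62.5 mm and 10.7 degrees, less where a joint would pass 70% of its speed; a pose out of reach is approached as far as the arm can. A call is refused whole if a number of a shift passes 0.0625 or a number of a turn 10.7, either way. A call with a gripper value outside its range is refused whole. The fingers move at their own pace and stop on an object; FORCE is the grip in N (left out, the last holds). Time passes only in rows, so rows that do not move let the fingers close, or fill a call up. It gives the time, the measured TCP pose, the force, the opening and the grip force at its end, in the units of the state.
- telemetry.get_obs(): the state, without advancing time (a new reading comes with each control period).
- optics.camera(name): name is "scene" or "top"; returns a dict with "color" (384x512x3 uint8, red, green, blue), "K" (3x3 intrinsics, pixels), "extrinsics" (4x4, takes a point from camera to world coordinates). Camera axes: x right, y down, z forward; pixel columns grow to the right and rows downward; lengths in m; the calibration is good to about 2 mm. A picture is of the moment at which its call begins. There is no depth.
- workorder.job_done(): hands the job in; it is judged then, once.
The state is a dict: "time": time; "q": joint angles; "qd": joint speeds; "joint_efforts": joint torques, N m; "ee_pos": TCP position; "tcp_rot": TCP orientation; "wrist_force": force on the tool from outside, world axes, zero at the start; "torque": the same for the moment, N m; "opening": finger opening in m; "grasp_force": force on a finger pad.
Only numpy, scipy, OpenCV 4.12 (cv2) and the standard library are available. Lean on these libraries where they do the work, as an engineer would, in place of code of your own. Each camera call takes 0.05 s, during which the arm holds its last target. There are 200 camera calls.

## Working session

There is one attempt and no reset: what is moved stays moved. The work goes in short steps, Python scripts to look and compute and a shell command to move; the robot and the scene stay as the last step left them, time stands still between calls to the robot, and variables do not carry over. Pictures are saved under pics/ and viewed, at most 10 in all, crops included, and the job is handed in when it is done.

```bash
mkdir -p pics; ls
python3 - <<'E'
from workcell import telemetry, optics
import cv2, numpy as np
o=telemetry.get_obs(); print(o)
for n in("scene","top"):
    c=optics.camera(n); cv2.imwrite(f"pics/{n}0.png",c["color"][:,:,::-1]); print(n,c["K"].round(1).tolist(),c["extrinsics"].round(4).tolist())
E
```

```text
pics
{'time': 0.0, 'q': array([ 7.21349266e+01,  5.01000658e+00,  1.00331970e+01,  9.50986203e+01,
       -6.19753521e-04,  9.00015577e+01]), 'qd': array([ 0.00470891, -0.02243171,  0.08742059,  0.04301033,  0.00882362,
        0.05175131]), 'joint_efforts': array([ 8.87945316e-04, -5.20393038e+01,  4.64802969e+01,  1.64178223e-02,
       -4.97818235e-06,  2.65220592e-06]), 'ee_pos': array([0.16865902, 0.52325872, 0.2305823 ]), 'tcp_rot': array([-1.79924570e+02,  6.21803734e-04,  1.62133370e+02]), 'wrist_force': array([-0.6229319 , -0.31694065, -0.23590874]), 'torque': array([ 0.03864087, -0.00069904,  0.00893312]), 'grasp_force': 0.0, 'opening': 0.0849830820992502}
scene [[379.5, 0.0, 252.2], [0.0, 379.5, 193.6], [0.0, 0.0, 1.0]] [[0.4222, 0.5882, -0.6897, 1.2938], [0.9064, -0.2882, 0.309, -0.3325], [-0.017, -0.7556, -0.6548, 0.7915], [0.0, 0.0, 0.0, 1.0]]
top [[479.0, 0.0, 256.3], [0.0, 479.0, 184.8], [0.0, 0.0, 1.0]] [[-0.0175, -0.9946, 0.1026, 0.4577], [-0.9998, 0.0165, -0.0102, 0.0044], [0.0085, -0.1027, -0.9947, 1.4029], [0.0, 0.0, 0.0, 1.0]]
```

View pics/scene0.png

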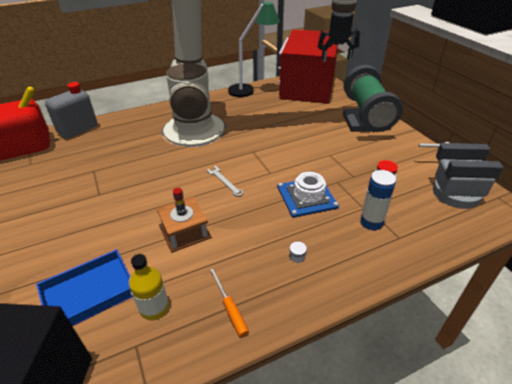

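View pics/top0.png

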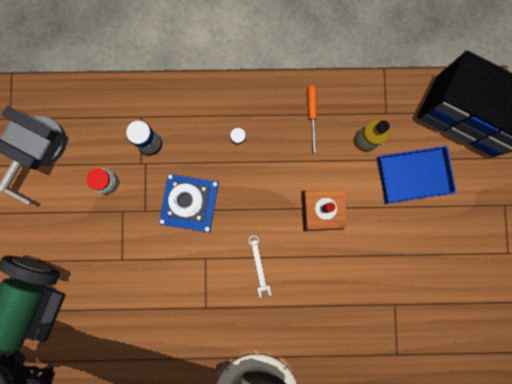

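The scene view shows the gauge in its stand at about (178,200) and the cylinder at (311,185). In the top view the gauge's cap is at (329,208) and the bore at (186,200). I'll measure both now.

```bash
cat > h.py <<'E'
from workcell import telemetry, optics
import cv2, numpy as np
def ray(c,u,v,z):
    d=c["extrinsics"][:3,:3]@np.linalg.inv(c["K"])@[u,v,1]; p=c["extrinsics"][:3,3]
    return (p+d*(z-p[2])/d[2])
def proj(c,P):
    E=np.linalg.inv(c["extrinsics"]); q=c["K"]@(E[:3,:3]@P+E[:3,3]); return q[:2]/q[2]
def blobs(m,minA=15):
    n,l,s,ce=cv2.connectedComponentsWithStats(m.astype(np.uint8)); return [(s[i][:5].tolist(),ce[i].round(2).tolist()) for i in range(1,n) if s[i][4]>=minA]
E
python3 - <<'E'
from h import *
c=optics.camera("top"); im=c["color"]; hsv=cv2.cvtColor(im,cv2.COLOR_RGB2HSV); H,S,V=[hsv[:,:,i].astype(int) for i in range(3)]
def roi(m,u0,u1,v0,v1):
    r=np.zeros_like(m); r[v0:v1,u0:u1]=m[v0:v1,u0:u1]; return r
red=((H<8)|(H>172))&(S>180)&(V>90)
print("red",blobs(roi(red,300,350,185,235)))
fl=(S<70)&(V>120)
print("fl",blobs(roi(fl,300,350,185,235)))
cy=roi(fl,160,218,175,232); print("cyl",blobs(cy))
dk=roi((V<110)&(S<110),172,200,186,216); print("bore",blobs(dk))
wood=roi((H<12)&(S>130)&(V>120),300,350,185,235)
a=im[178:232,158:220]; b=im[185:235,300:352]
A=cv2.resize(a[:,:,::-1],None,fx=6,fy=6,interpolation=cv2.INTER_CUBIC);B=cv2.resize(b[:,:,::-1],(372,324),interpolation=cv2.INTER_CUBIC)
cv2.imwrite("pics/crop1.png",np.hstack([A,B]))
s=optics.camera("scene"); np.save("s0.npy",s["color"])
hs=cv2.cvtColor(s["color"],cv2.COLOR_RGB2HSV).astype(int)
r=((hs[...,0]<8)|(hs[...,0]>172))&(hs[...,1]>180)&(hs[...,2]>60)
print("scene red",blobs(roi(r,165,195,180,215)))
print(im[200,172:202].tolist())
E
```

```text
red [([326, 203, 8, 8, 50], [329.44, 206.88])]
fl [([315, 198, 22, 22, 268], [324.47, 208.84])]
cyl [([167, 175, 5, 4, 18], [169.17, 176.33]), ([213, 181, 4, 5, 19], [214.58, 183.11]), ([168, 182, 35, 36, 812], [184.79, 199.9]), ([201, 186, 5, 5, 18], [203.06, 188.22]), ([196, 215, 5, 6, 18], [198.28, 217.39]), ([160, 220, 4, 5, 17], [161.53, 221.65]), ([205, 227, 5, 5, 18], [206.72, 228.83])]
bore [([177, 193, 15, 14, 165], [184.03, 199.47])]
scene red [([173, 188, 9, 7, 53], [177.13, 190.91])]
[[234, 234, 237], [217, 219, 223], [188, 188, 194], [198, 195, 201], [164, 163, 167], [96, 93, 96], [63, 63, 64], [66, 65, 70], [80, 79, 83], [81, 82, 88], [80, 81, 88], [76, 76, 81], [73, 77, 77], [82, 83, 86], [80, 76, 80], [78, 78, 84], [75, 75, 80], [79, 78, 81], [77, 80, 81], [93, 92, 97], [141, 143, 146], [207, 207, 211], [233, 235, 236], [234, 235, 238], [235, 235, 238], [234, 234, 237], [229, 230, 233], [229, 230, 232], [231, 231, 235], [207, 208, 210]]
```

View pics/crop1.png

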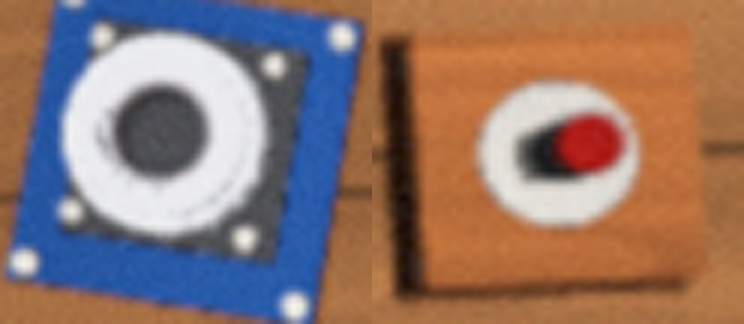

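Run:
```python
from h import *
c=optics.camera("top"); im=c["color"]; s=optics.camera("scene"); si=s["color"]
def hull(im,u0,u1,v0,v1,f):
    hs=cv2.cvtColor(im[v0:v1,u0:u1],cv2.COLOR_RGB2HSV); hs=cv2.resize(hs,None,fx=8,fy=8,interpolation=cv2.INTER_LINEAR).astype(int)
    m=f(hs[...,0],hs[...,1],hs[...,2]).astype(np.uint8)
    cs,_=cv2.findContours(m,cv2.RETR_EXTERNAL,cv2.CHAIN_APPROX_NONE); k=max(cs,key=cv2.contourArea)
    e=cv2.fitEllipse(cv2.convexHull(k)); 
    return (e[0][0]+.5)/8-.5+u0,(e[0][1]+.5)/8-.5+v0,np.array(e[1])/8,e[2]
st=lambda h,S,V:(S<80)&(V>140)
rd=lambda h,S,V:((h<8)|(h>170))&(S>150)
bl=lambda h,S,V:(V<150)
for n,cam,box,f,z in[("top flange",c,(311,341,194,224),st,.074),("top cap",c,(320,340,198,218),rd,.155),("top bore",c,(172,198,187,213),bl,.071),("top plate",c,(155,222,170,236),lambda h,S,V:(abs(h-110)<12)&(S>130),.014),
  ("sc cap",s,(168,190,184,200),rd,.142),("sc flange",s,(164,196,203,224),st,.073),("sc cyl",s,(290,330,168,200),st,.074),("sc bore",s,(300,322,175,192),bl,.072)]:
    e=hull(cam["color"],*box,f); print(n,np.round(e[:2],2),e[2].round(1),round(e[3]),ray(cam,e[0],e[1],z).round(4))
# plate centre and yaw by min area rect
hs=cv2.cvtColor(im,cv2.COLOR_RGB2HSV).astype(int); m=((abs(hs[...,0]-110)<12)&(hs[...,1]>130)); m[:170]=0;m[240:]=0;m[:,:155]=0;m[:,222:]=0
r=cv2.minAreaRect(cv2.findNonZero(m.astype(np.uint8))); print(r,ray(c,*r[0],.012))
A=cv2.resize(si[160:215,285:340],(396,396),interpolation=cv2.INTER_CUBIC);B=cv2.resize(si[180:250,150:215],(368,396),interpolation=cv2.INTER_CUBIC)
cv2.imwrite("pics/crop2.png",np.hstack([A,B])[:,:,::-1])
```

```text
top flange [325.49 208.29] [22.3 22.6] 144 [ 0.526  -0.2003  0.074 ]
top cap [329.53 206.87] [8.  9.5] 70 [ 0.5254 -0.1985  0.155 ]
top bore [184.08 199.48] [15.5 16. ] 69 [0.5574 0.1925 0.071 ]
top plate [188.23 202.56] [61.  64.4] 98 [0.5525 0.1885 0.014 ]
sc cap [177.09 191.43] [9.2 9.4] 36 [ 0.5142 -0.2006  0.142 ]
sc flange [181.23 213.2 ] [16. 23.] 78 [ 0.5257 -0.2027  0.073 ]
sc cyl [307.5  184.38] [26.7 37.4] 86 [0.5723 0.1709 0.074 ]
sc bore [310.06 180.14] [ 8.2 13.9] 96 [0.5564 0.1896 0.072 ]
((188.31080627441406, 202.63514709472656), (51.12808609008789, 50.141693115234375), 9.462321281433105) [0.55241969 0.18852596 0.012     ]
```

View pics/crop2.png

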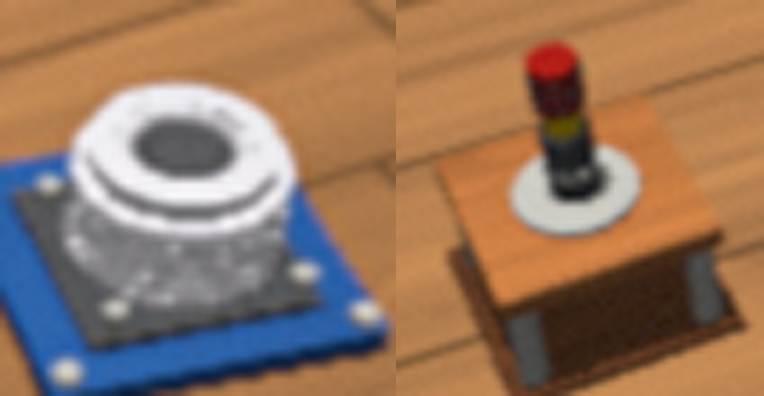

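The right crop shows the gauge upright in its stand and the yellow stem showing. The left crop shows the bore dark and well defined. Both views agree: the gauge is at about (0.526,-0.201) and the bore about (+0.031,+0.3925) from it. I'll move over the gauge.

```bash
cat >> h.py <<'E'
from scipy.spatial.transform import Rotation as Ro
def to(P):
    o=telemetry.get_obs(); R=Ro.from_euler("xyz",o["tcp_rot"],degrees=True)
    print("t",round(o["time"],2),"pos",o["ee_pos"].round(4),"rot",o["tcp_rot"].round(2),"F",o["wrist_force"].round(1),"open",round(o["opening"],4),"tool delta",R.inv().apply(np.array(P)-o["ee_pos"]).round(4))
E
python3 -m handwheel '[{"tx":-0.042,"ty":-0.0433,"jaw":1},{"tx":-0.042,"ty":-0.0433,"jaw":1},{"tx":-0.042,"ty":-0.0433,"jaw":1},{"tx":-0.042,"ty":-0.0433,"jaw":1},{"tx":-0.042,"ty":-0.0433,"jaw":1},{"tx":-0.042,"ty":-0.0433,"jaw":1},{"tx":-0.042,"ty":-0.0433,"jaw":1},{"tx":-0.042,"ty":-0.0433,"jaw":1},{"tx":-0.042,"ty":-0.0433,"jaw":1},{"tx":-0.042,"ty":-0.0433,"jaw":1}]'
python3 -c 'from h import *;to([.526,-.201,.23])'
```

```text
t 0.3 pos [0.1687 0.5234 0.231 ] rot [-179.97    0.    162.13] F [-0.   0.7  0.6] open 0.0855 tool delta [-0.5623 -0.5799  0.0013]$[0]: bad value
```

```bash
python3 -m handwheel '[{"tx":-0.042,"ty":-0.0433,"tz":0,"ax":0,"ay":0,"az":0,"jaw":1},{"tx":-0.042,"ty":-0.0433,"tz":0,"ax":0,"ay":0,"az":0,"jaw":1},{"tx":-0.042,"ty":-0.0433,"tz":0,"ax":0,"ay":0,"az":0,"jaw":1},{"tx":-0.042,"ty":-0.0433,"tz":0,"ax":0,"ay":0,"az":0,"jaw":1},{"tx":-0.042,"ty":-0.0433,"tz":0,"ax":0,"ay":0,"az":0,"jaw":1},{"tx":-0.042,"ty":-0.0433,"tz":0,"ax":0,"ay":0,"az":0,"jaw":1},{"tx":-0.042,"ty":-0.0433,"tz":0,"ax":0,"ay":0,"az":0,"jaw":1},{"tx":-0.042,"ty":-0.0433,"tz":0,"ax":0,"ay":0,"az":0,"jaw":1},{"tx":-0.042,"ty":-0.0433,"tz":0,"ax":0,"ay":0,"az":0,"jaw":1},{"tx":-0.042,"ty":-0.0433,"tz":0,"ax":0,"ay":0,"az":0,"jaw":1}]' 40
python3 -c 'from h import *;to([.526,-.201,.23])'
```

```text
time: 1.55
ee_pos: [0.4362, -0.0196, 0.2315]
tcp_rot: [180.0, 0.0, 162.1]
wrist_force: [0.8, 0.3, -0.3]
opening: 0.0857
grasp_force: 0.0
t 1.55 pos [ 0.4362 -0.0196  0.2315] rot [1.7998e+02 5.0000e-02 1.6212e+02] F [ 0.8  0.3 -0.3] open 0.0857 tool delta [-0.1412 -0.1451  0.0016]
```

```bash
python3 -m handwheel '[{"tx":-0.0355,"ty":-0.0365,"tz":0,"ax":0,"ay":0,"az":0,"jaw":1},{"tx":-0.0355,"ty":-0.0365,"tz":0,"ax":0,"ay":0,"az":0,"jaw":1},{"tx":-0.0355,"ty":-0.0365,"tz":0,"ax":0,"ay":0,"az":0,"jaw":1},{"tx":-0.0355,"ty":-0.0365,"tz":0,"ax":0,"ay":0,"az":0,"jaw":1},{"tx":0,"ty":0,"tz":0.01,"ax":0,"ay":0,"az":0,"jaw":1},{"tx":0,"ty":0,"tz":0.01,"ax":0,"ay":0,"az":0,"jaw":1},{"tx":0,"ty":0,"tz":0.01,"ax":0,"ay":0,"az":0,"jaw":1},{"tx":0,"ty":0,"tz":0.01,"ax":0,"ay":0,"az":0,"jaw":1},{"tx":0,"ty":0,"tz":0,"ax":0,"ay":0,"az":0,"jaw":1},{"tx":0,"ty":0,"tz":0,"ax":0,"ay":0,"az":0,"jaw":1}]' 40
python3 -c '
from h import *;to([.526,-.201,.13])
c=optics.camera("scene");cv2.imwrite("pics/a.png",cv2.resize(c["color"][100:250,110:260,::-1],(600,600)))'
```

```text
time: 2.8
ee_pos: [0.526, -0.1998, 0.1917]
tcp_rot: [-180.0, 0.0, 162.2]
wrist_force: [-0.2, -0.4, 0.4]
opening: 0.0855
grasp_force: 0.0
t 2.8 pos [ 0.526  -0.1998  0.1917] rot [-1.8000e+02  3.0000e-02  1.6216e+02] F [-0.2 -0.4  0.4] open 0.0855 tool delta [-0.0003 -0.0012  0.0617]
```

View pics/a.png

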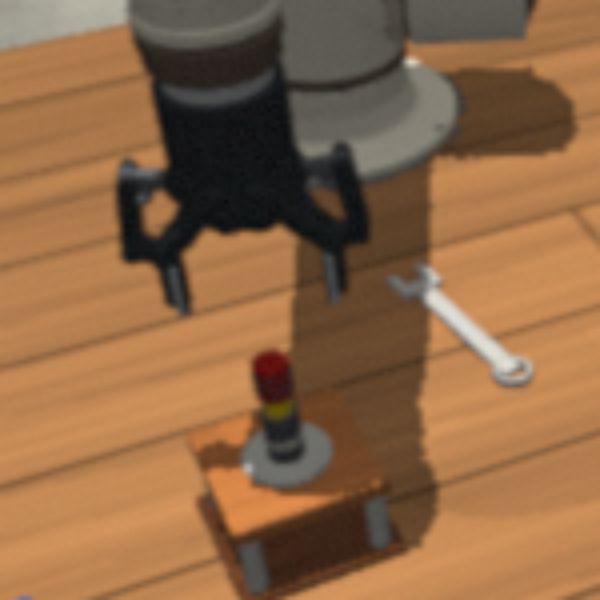

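The fingers straddle the cap, centred over it. I'll go down and grip the cap.

```bash
python3 -m handwheel '[{"tx":0,"ty":-0.001,"tz":0.0125,"ax":0,"ay":0,"az":0,"jaw":1},{"tx":0,"ty":0,"tz":0.0125,"ax":0,"ay":0,"az":0,"jaw":1},{"tx":0,"ty":0,"tz":0.0125,"ax":0,"ay":0,"az":0,"jaw":1},{"tx":0,"ty":0,"tz":0.0125,"ax":0,"ay":0,"az":0,"jaw":0.6},{"tx":0,"ty":0,"tz":0.0115,"ax":0,"ay":0,"az":0,"jaw":0.2},{"tx":0,"ty":0,"tz":0,"ax":0,"ay":0,"az":0,"jaw":-0.1},{"tx":0,"ty":0,"tz":0,"ax":0,"ay":0,"az":0,"jaw":-0.3},{"tx":0,"ty":0,"tz":0,"ax":0,"ay":0,"az":0,"jaw":-1},{"tx":0,"ty":0,"tz":0,"ax":0,"ay":0,"az":0,"jaw":-1},{"tx":0,"ty":0,"tz":0,"ax":0,"ay":0,"az":0,"jaw":-1}]' 40
python3 -c 'from h import *;to([.526,-.201,.13])'
```

```text
time: 4.1
ee_pos: [0.5259, -0.2012, 0.1304]
tcp_rot: [-180.0, 0.1, 162.1]
wrist_force: [-1.7, -0.5, 3.7]
opening: 0.0248
grasp_force: 39.7
t 4.1 pos [ 0.5259 -0.2012  0.1304] rot [-1.7999e+02  5.0000e-02  1.6213e+02] F [-1.7 -0.5  3.7] open 0.0248 tool delta [-0.      0.0002  0.0004]
```

```bash
python3 -m handwheel '[{"tx":0,"ty":0,"tz":-0.002,"ax":0,"ay":0,"az":0,"jaw":-1},{"tx":0,"ty":0,"tz":-0.004,"ax":0,"ay":0,"az":0,"jaw":-1},{"tx":0,"ty":0,"tz":-0.008,"ax":0,"ay":0,"az":0,"jaw":-1},{"tx":0,"ty":0,"tz":-0.012,"ax":0,"ay":0,"az":0,"jaw":-1},{"tx":0,"ty":0,"tz":-0.012,"ax":0,"ay":0,"az":0,"jaw":-1},{"tx":0,"ty":0,"tz":-0.012,"ax":0,"ay":0,"az":0,"jaw":-1},{"tx":0,"ty":0,"tz":-0.012,"ax":0,"ay":0,"az":0,"jaw":-1},{"tx":0,"ty":0,"tz":-0.010,"ax":0,"ay":0,"az":0,"jaw":-1},{"tx":0,"ty":0,"tz":-0.006,"ax":0,"ay":0,"az":0,"jaw":-1},{"tx":0,"ty":0,"tz":0,"ax":0,"ay":0,"az":0,"jaw":-1}]' 40
python3 -c '
from h import *;to([.557,.1915,.205])
c=optics.camera("scene");cv2.imwrite("pics/b.png",cv2.resize(c["color"][130:240,130:240,::-1],(600,600)))'
```

```text
time: 5.35
ee_pos: [0.5259, -0.201, 0.2081]
tcp_rot: [-180.0, 0.0, 162.1]
wrist_force: [-0.2, -0.2, -2.8]
opening: 0.0249
grasp_force: 39.4
t 5.35 pos [ 0.5259 -0.201   0.2081] rot [-1.8000e+02  3.0000e-02  1.6214e+02] F [-0.2 -0.2 -2.8] open 0.0249 tool delta [0.0908 0.3831 0.0031]
```

View pics/b.png

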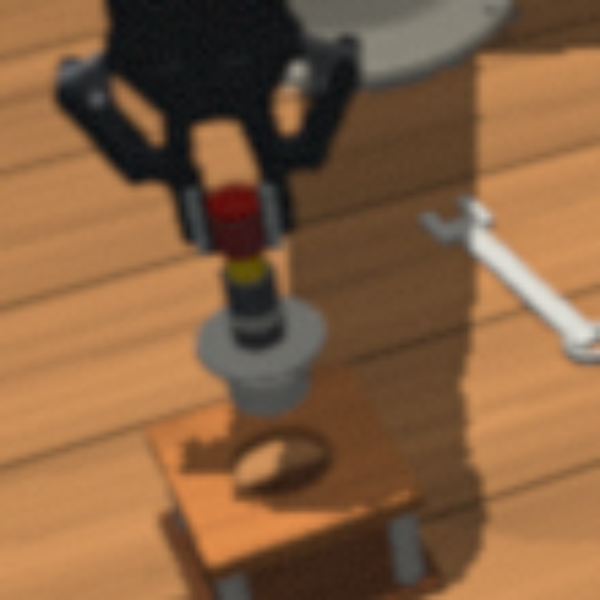

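The gauge hangs upright from the cap with the yellow stem still showing, so the cap hasn't moved. Next I'll carry it over the bore.

```bash
python3 -m handwheel '[{"tx":0.006,"ty":0.024,"tz":0,"ax":0,"ay":0,"az":0,"jaw":-1},{"tx":0.0114,"ty":0.048,"tz":0,"ax":0,"ay":0,"az":0,"jaw":-1},{"tx":0.0114,"ty":0.048,"tz":0,"ax":0,"ay":0,"az":0,"jaw":-1},{"tx":0.0114,"ty":0.048,"tz":0,"ax":0,"ay":0,"az":0,"jaw":-1},{"tx":0.0114,"ty":0.048,"tz":0,"ax":0,"ay":0,"az":0,"jaw":-1},{"tx":0.0114,"ty":0.048,"tz":0,"ax":0,"ay":0,"az":0,"jaw":-1},{"tx":0.0114,"ty":0.048,"tz":0,"ax":0,"ay":0,"az":0,"jaw":-1},{"tx":0.0104,"ty":0.045,"tz":0,"ax":0,"ay":0,"az":0,"jaw":-1},{"tx":0.006,"ty":0.026,"tz":0,"ax":0,"ay":0,"az":0,"jaw":-1},{"tx":0,"ty":0,"tz":0,"ax":0,"ay":0,"az":0,"jaw":-1}]' 40
python3 -c '
from h import *;to([.557,.1915,.205])
c=optics.camera("scene");cv2.imwrite("pics/c.png",cv2.resize(c["color"][110:220,255:365,::-1],(600,600)))'
```

```text
time: 6.65
ee_pos: [0.5564, 0.1931, 0.2068]
tcp_rot: [-180.0, -0.1, 162.3]
wrist_force: [0.6, -0.3, -3.8]
opening: 0.025
grasp_force: 39.9
t 6.65 pos [0.5564 0.1931 0.2068] rot [-1.7996e+02 -7.0000e-02  1.6229e+02] F [ 0.6 -0.3 -3.8] open 0.025 tool delta [-0.0011 -0.0014  0.0018]
```

View pics/c.png

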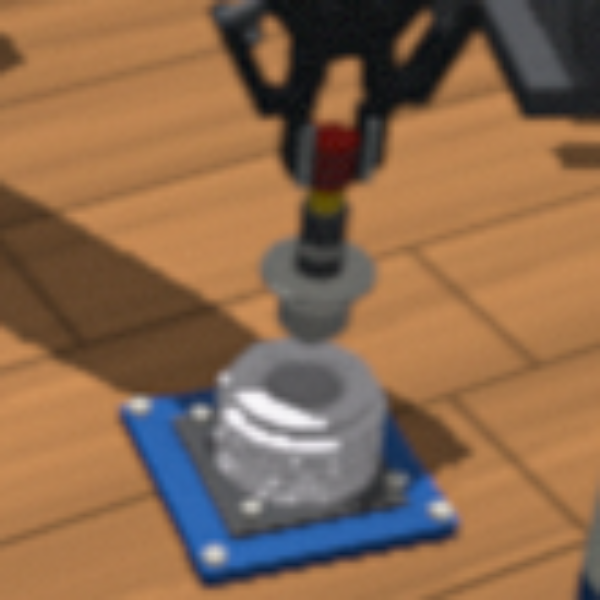

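The gauge is above the bore. Its axis, extended down, meets the bore mouth at about (305,382) in the crop. I'll lower it to the chamfer.

```bash
python3 -m handwheel '[{"tx":-0.0011,"ty":-0.0014,"tz":0.004,"ax":0,"ay":0,"az":0,"jaw":-1},{"tx":0,"ty":0,"tz":0.007,"ax":0,"ay":0,"az":0,"jaw":-1},{"tx":0,"ty":0,"tz":0.007,"ax":0,"ay":0,"az":0,"jaw":-1},{"tx":0,"ty":0,"tz":0.006,"ax":0,"ay":0,"az":0,"jaw":-1},{"tx":0,"ty":0,"tz":0.005,"ax":0,"ay":0,"az":0,"jaw":-1},{"tx":0,"ty":0,"tz":0.004,"ax":0,"ay":0,"az":0,"jaw":-1},{"tx":0,"ty":0,"tz":0.003,"ax":0,"ay":0,"az":0,"jaw":-1},{"tx":0,"ty":0,"tz":0.002,"ax":0,"ay":0,"az":0,"jaw":-1},{"tx":0,"ty":0,"tz":0.002,"ax":0,"ay":0,"az":0,"jaw":-1},{"tx":0,"ty":0,"tz":0,"ax":0,"ay":0,"az":0,"jaw":-1}]' 40
python3 -c 'from h import *;to([.557,.1915,.1344])'
```

```text
time: 7.95
ee_pos: [0.5573, 0.1898, 0.1677]
tcp_rot: [-180.0, -0.0, 162.1]
wrist_force: [0.7, 0.7, -3.4]
opening: 0.0248
grasp_force: 39.9
t 7.95 pos [0.5573 0.1898 0.1677] rot [-1.8000e+02 -1.0000e-02  1.6214e+02] F [ 0.7  0.7 -3.4] open 0.0248 tool delta [0.0009 0.0016 0.0333]
```

```bash
python3 -m handwheel '[{"tx":0.0005,"ty":0.0012,"tz":0.001,"ax":0,"ay":0,"az":0,"jaw":-1},{"tx":0,"ty":0,"tz":0.001,"ax":0,"ay":0,"az":0,"jaw":-1},{"tx":0,"ty":0,"tz":0.001,"ax":0,"ay":0,"az":0,"jaw":-1},{"tx":0,"ty":0,"tz":0.001,"ax":0,"ay":0,"az":0,"jaw":-1},{"tx":0,"ty":0,"tz":0.001,"ax":0,"ay":0,"az":0,"jaw":-1},{"tx":0,"ty":0,"tz":0.001,"ax":0,"ay":0,"az":0,"jaw":-1},{"tx":0,"ty":0,"tz":0.001,"ax":0,"ay":0,"az":0,"jaw":-1},{"tx":0,"ty":0,"tz":0.001,"ax":0,"ay":0,"az":0,"jaw":-1},{"tx":0,"ty":0,"tz":0,"ax":0,"ay":0,"az":0,"jaw":-1},{"tx":0,"ty":0,"tz":0,"ax":0,"ay":0,"az":0,"jaw":-1}]' 40
python3 -c 'from h import *;to([.557,.1915,.1344])'
```

```text
time: 9.2
ee_pos: [0.5573, 0.191, 0.1598]
tcp_rot: [180.0, 0.0, 162.1]
wrist_force: [-0.7, -0.3, -3.6]
opening: 0.0251
grasp_force: 39.9
t 9.2 pos [0.5573 0.191  0.1598] rot [180.     0.   162.13] F [-0.7 -0.3 -3.6] open 0.0251 tool delta [0.0004 0.0004 0.0254]
```

The head is in the bore with no contact. I'll keep going down gently.

```bash
python3 -m handwheel '[{"tx":0,"ty":0,"tz":0.001,"ax":0,"ay":0,"az":0,"jaw":-1},{"tx":0,"ty":0,"tz":0.001,"ax":0,"ay":0,"az":0,"jaw":-1},{"tx":0,"ty":0,"tz":0.002,"ax":0,"ay":0,"az":0,"jaw":-1},{"tx":0,"ty":0,"tz":0.002,"ax":0,"ay":0,"az":0,"jaw":-1},{"tx":0,"ty":0,"tz":0.002,"ax":0,"ay":0,"az":0,"jaw":-1},{"tx":0,"ty":0,"tz":0.002,"ax":0,"ay":0,"az":0,"jaw":-1},{"tx":0,"ty":0,"tz":0.001,"ax":0,"ay":0,"az":0,"jaw":-1},{"tx":0,"ty":0,"tz":0.001,"ax":0,"ay":0,"az":0,"jaw":-1},{"tx":0,"ty":0,"tz":0,"ax":0,"ay":0,"az":0,"jaw":-1},{"tx":0,"ty":0,"tz":0,"ax":0,"ay":0,"az":0,"jaw":-1}]' 40
python3 -c 'from h import *;to([.557,.1915,.1344])'
```

```text
time: 10.45
ee_pos: [0.5573, 0.1911, 0.1479]
tcp_rot: [180.0, 0.0, 162.1]
wrist_force: [0.7, 0.9, -2.6]
opening: 0.0243
grasp_force: 39.9
t 10.45 pos [0.5573 0.1911 0.1479] rot [1.8000e+02 1.0000e-02 1.6214e+02] F [ 0.7  0.9 -2.6] open 0.0243 tool delta [0.0004 0.0003 0.0135]
```

```bash
python3 -m handwheel '[{"tx":0,"ty":0,"tz":0.001,"ax":0,"ay":0,"az":0,"jaw":-1},{"tx":0,"ty":0,"tz":0.002,"ax":0,"ay":0,"az":0,"jaw":-1},{"tx":0,"ty":0,"tz":0.002,"ax":0,"ay":0,"az":0,"jaw":-1},{"tx":0,"ty":0,"tz":0.002,"ax":0,"ay":0,"az":0,"jaw":-1},{"tx":0,"ty":0,"tz":0.002,"ax":0,"ay":0,"az":0,"jaw":-1},{"tx":0,"ty":0,"tz":0.001,"ax":0,"ay":0,"az":0,"jaw":-1},{"tx":0,"ty":0,"tz":0.001,"ax":0,"ay":0,"az":0,"jaw":-1},{"tx":0,"ty":0,"tz":0.0005,"ax":0,"ay":0,"az":0,"jaw":-1},{"tx":0,"ty":0,"tz":0,"ax":0,"ay":0,"az":0,"jaw":-1},{"tx":0,"ty":0,"tz":0,"ax":0,"ay":0,"az":0,"jaw":-1}]' 40
python3 -c 'from h import *;to([.557,.1915,.1344])'
```

```text
time: 11.7
ee_pos: [0.5573, 0.191, 0.1364]
tcp_rot: [180.0, 0.0, 162.1]
wrist_force: [0.3, 0.3, -2.9]
opening: 0.0247
grasp_force: 39.9
t 11.7 pos [0.5573 0.191  0.1364] rot [1.8000e+02 1.0000e-02 1.6213e+02] F [ 0.3  0.3 -2.9] open 0.0247 tool delta [0.0004 0.0004 0.002 ]
```

Still free, with about 2 mm left before seating.

```bash
python3 -m handwheel '[{"tx":0,"ty":0,"tz":0.0005,"ax":0,"ay":0,"az":0,"jaw":-1},{"tx":0,"ty":0,"tz":0.0005,"ax":0,"ay":0,"az":0,"jaw":-1},{"tx":0,"ty":0,"tz":0.0005,"ax":0,"ay":0,"az":0,"jaw":-1},{"tx":0,"ty":0,"tz":0.0003,"ax":0,"ay":0,"az":0,"jaw":-1},{"tx":0,"ty":0,"tz":0.0003,"ax":0,"ay":0,"az":0,"jaw":-1},{"tx":0,"ty":0,"tz":0,"ax":0,"ay":0,"az":0,"jaw":-1},{"tx":0,"ty":0,"tz":0,"ax":0,"ay":0,"az":0,"jaw":-1},{"tx":0,"ty":0,"tz":0,"ax":0,"ay":0,"az":0,"jaw":-1},{"tx":0,"ty":0,"tz":0,"ax":0,"ay":0,"az":0,"jaw":-1},{"tx":0,"ty":0,"tz":0,"ax":0,"ay":0,"az":0,"jaw":-1}]' 40
python3 -c '
from h import *;to([.557,.1915,.1344])
c=optics.camera("scene");cv2.imwrite("pics/d.png",cv2.resize(c["color"][140:220,270:350,::-1],(600,600),interpolation=cv2.INTER_CUBIC))'
```

```text
time: 12.95
ee_pos: [0.5573, 0.1911, 0.1344]
tcp_rot: [180.0, 0.0, 162.1]
wrist_force: [-1.2, -0.4, 1.9]
opening: 0.0247
grasp_force: 40.3
t 12.95 pos [0.5573 0.1911 0.1344] rot [1.7999e+02 1.0000e-02 1.6214e+02] F [-1.2 -0.4  1.9] open 0.0247 tool delta [ 0.0004  0.0003 -0.    ]
```

View pics/d.png

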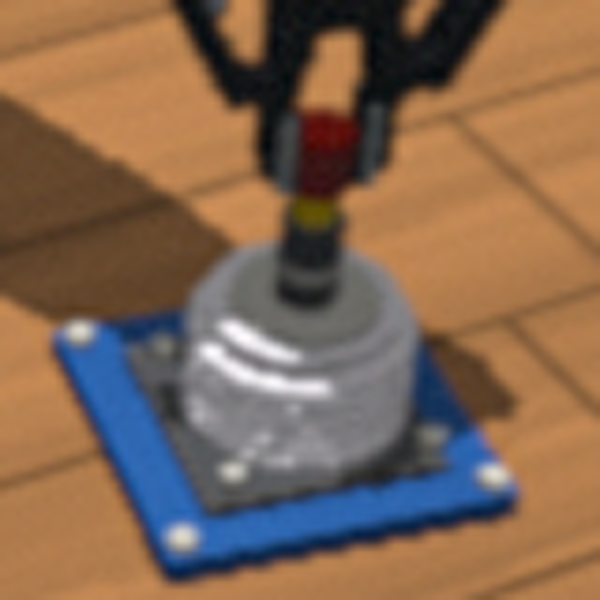

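The flange sits on the cylinder at exactly the expected height, and the yellow stem is still visible at (315,213). Now I'll push the cap.

```bash
python3 -m handwheel '[{"tx":0,"ty":0,"tz":0.001,"ax":0,"ay":0,"az":0,"jaw":-1},{"tx":0,"ty":0,"tz":0.001,"ax":0,"ay":0,"az":0,"jaw":-1},{"tx":0,"ty":0,"tz":0.001,"ax":0,"ay":0,"az":0,"jaw":-1},{"tx":0,"ty":0,"tz":0.001,"ax":0,"ay":0,"az":0,"jaw":-1},{"tx":0,"ty":0,"tz":0.001,"ax":0,"ay":0,"az":0,"jaw":-1},{"tx":0,"ty":0,"tz":0.001,"ax":0,"ay":0,"az":0,"jaw":-1},{"tx":0,"ty":0,"tz":0.001,"ax":0,"ay":0,"az":0,"jaw":-1},{"tx":0,"ty":0,"tz":0.001,"ax":0,"ay":0,"az":0,"jaw":-1},{"tx":0,"ty":0,"tz":0,"ax":0,"ay":0,"az":0,"jaw":-1},{"tx":0,"ty":0,"tz":0,"ax":0,"ay":0,"az":0,"jaw":-1}]' 60
python3 -c 'from h import *;to([.557,.1915,.1204])'
```

```text
time: 14.25
ee_pos: [0.5573, 0.1911, 0.1266]
tcp_rot: [180.0, 0.0, 162.1]
wrist_force: [-3.3, -1.6, 7.4]
opening: 0.0241
grasp_force: 58.9
t 14.25 pos [0.5573 0.1911 0.1266] rot [1.7998e+02 2.0000e-02 1.6213e+02] F [-3.3 -1.6  7.4] open 0.0241 tool delta [0.0004 0.0003 0.0062]
```

```bash
python3 -m handwheel '[{"tx":0,"ty":0,"tz":0.001,"ax":0,"ay":0,"az":0,"jaw":-1},{"tx":0,"ty":0,"tz":0.001,"ax":0,"ay":0,"az":0,"jaw":-1},{"tx":0,"ty":0,"tz":0.001,"ax":0,"ay":0,"az":0,"jaw":-1},{"tx":0,"ty":0,"tz":0.0007,"ax":0,"ay":0,"az":0,"jaw":-1},{"tx":0,"ty":0,"tz":0.0005,"ax":0,"ay":0,"az":0,"jaw":-1},{"tx":0,"ty":0,"tz":0.0005,"ax":0,"ay":0,"az":0,"jaw":-1},{"tx":0,"ty":0,"tz":0.0005,"ax":0,"ay":0,"az":0,"jaw":-1},{"tx":0,"ty":0,"tz":0,"ax":0,"ay":0,"az":0,"jaw":-1},{"tx":0,"ty":0,"tz":0,"ax":0,"ay":0,"az":0,"jaw":-1},{"tx":0,"ty":0,"tz":0,"ax":0,"ay":0,"az":0,"jaw":-1}]' 60
python3 -c 'from h import *;to([.557,.1915,.1204])'
```

```text
time: 15.5
ee_pos: [0.5573, 0.191, 0.1208]
tcp_rot: [-180.0, -0.0, 162.1]
wrist_force: [-1.4, -0.4, 1.2]
opening: 0.0243
grasp_force: 58.8
t 15.5 pos [0.5573 0.191  0.1208] rot [-1.7999e+02 -1.0000e-02  1.6213e+02] F [-1.4 -0.4  1.2] open 0.0243 tool delta [0.0004 0.0004 0.0004]
```

```bash
python3 -m handwheel '[{"tx":0,"ty":0,"tz":0.0003,"ax":0,"ay":0,"az":0,"jaw":-1},{"tx":0,"ty":0,"tz":0.0003,"ax":0,"ay":0,"az":0,"jaw":-1},{"tx":0,"ty":0,"tz":0,"ax":0,"ay":0,"az":0,"jaw":-1},{"tx":0,"ty":0,"tz":0,"ax":0,"ay":0,"az":0,"jaw":-1},{"tx":0,"ty":0,"tz":0,"ax":0,"ay":0,"az":0,"jaw":-1},{"tx":0,"ty":0,"tz":0,"ax":0,"ay":0,"az":0,"jaw":-1},{"tx":0,"ty":0,"tz":0,"ax":0,"ay":0,"az":0,"jaw":-1},{"tx":0,"ty":0,"tz":0,"ax":0,"ay":0,"az":0,"jaw":-1},{"tx":0,"ty":0,"tz":0,"ax":0,"ay":0,"az":0,"jaw":-1},{"tx":0,"ty":0,"tz":0,"ax":0,"ay":0,"az":0,"jaw":-1}]' 60
python3 -c '
from h import *;to([.557,.1915,.1204])
c=optics.camera("scene");cv2.imwrite("pics/e.png",cv2.resize(c["color"][140:220,270:350,::-1],(600,600),interpolation=cv2.INTER_CUBIC))'
```

```text
time: 16.75
ee_pos: [0.5573, 0.1911, 0.1205]
tcp_rot: [180.0, 0.0, 162.1]
wrist_force: [-2.3, -1.4, 4.1]
opening: 0.0241
grasp_force: 58.8
t 16.75 pos [0.5573 0.1911 0.1205] rot [180.     0.   162.13] F [-2.3 -1.4  4.1] open 0.0241 tool delta [0.0004 0.0003 0.0001]
```

View pics/e.png

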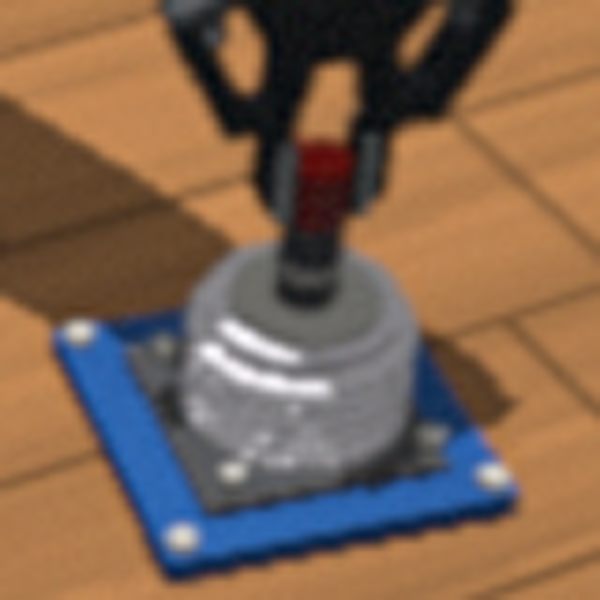

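No yellow shows. I'll push on until the hard stop is felt.

```bash
python3 -m handwheel '[{"tx":0,"ty":0,"tz":0.0003,"ax":0,"ay":0,"az":0,"jaw":-1},{"tx":0,"ty":0,"tz":0.0003,"ax":0,"ay":0,"az":0,"jaw":-1},{"tx":0,"ty":0,"tz":0.0002,"ax":0,"ay":0,"az":0,"jaw":-1},{"tx":0,"ty":0,"tz":0,"ax":0,"ay":0,"az":0,"jaw":-1},{"tx":0,"ty":0,"tz":0,"ax":0,"ay":0,"az":0,"jaw":-1},{"tx":0,"ty":0,"tz":0,"ax":0,"ay":0,"az":0,"jaw":-1},{"tx":0,"ty":0,"tz":0,"ax":0,"ay":0,"az":0,"jaw":-1},{"tx":0,"ty":0,"tz":0,"ax":0,"ay":0,"az":0,"jaw":-1},{"tx":0,"ty":0,"tz":0,"ax":0,"ay":0,"az":0,"jaw":-1},{"tx":0,"ty":0,"tz":0,"ax":0,"ay":0,"az":0,"jaw":-1}]' 60
python3 -c 'from h import *;to([.557,.1915,.1204])'
```

```text
time: 18.05
ee_pos: [0.5574, 0.1911, 0.1204]
tcp_rot: [180.0, 0.0, 162.1]
wrist_force: [-4.4, -1.0, 9.3]
opening: 0.0245
grasp_force: 59.2
t 18.05 pos [0.5574 0.1911 0.1204] rot [1.7997e+02 4.0000e-02 1.6214e+02] F [-4.4 -1.   9.3] open 0.0245 tool delta [0.0005 0.0003 0.    ]
```

```bash
python3 -m handwheel '[{"tx":0,"ty":0,"tz":0.0003,"ax":0,"ay":0,"az":0,"jaw":-1},{"tx":0,"ty":0,"tz":0.0003,"ax":0,"ay":0,"az":0,"jaw":-1},{"tx":0,"ty":0,"tz":0.0003,"ax":0,"ay":0,"az":0,"jaw":-1},{"tx":0,"ty":0,"tz":0,"ax":0,"ay":0,"az":0,"jaw":-1},{"tx":0,"ty":0,"tz":0,"ax":0,"ay":0,"az":0,"jaw":-1},{"tx":0,"ty":0,"tz":0,"ax":0,"ay":0,"az":0,"jaw":-1},{"tx":0,"ty":0,"tz":0,"ax":0,"ay":0,"az":0,"jaw":-1},{"tx":0,"ty":0,"tz":0,"ax":0,"ay":0,"az":0,"jaw":-1},{"tx":0,"ty":0,"tz":0,"ax":0,"ay":0,"az":0,"jaw":-1},{"tx":0,"ty":0,"tz":0,"ax":0,"ay":0,"az":0,"jaw":-1}]' 60
python3 -c 'from h import *;to([.557,.1915,.1204])'
```

```text
time: 19.3
ee_pos: [0.5575, 0.1911, 0.1204]
tcp_rot: [179.9, 0.1, 162.1]
wrist_force: [-6.4, -1.7, 14.3]
opening: 0.0244
grasp_force: 60.0
t 19.3 pos [0.5575 0.1911 0.1204] rot [1.7995e+02 8.0000e-02 1.6213e+02] F [-6.4 -1.7 14.3] open 0.0244 tool delta [ 0.0006  0.0003 -0.    ]
```

The hard stop is reached at 14 mm with 14 N. I'll ease off and start drawing the gauge out.

```bash
python3 -m handwheel '[{"tx":0,"ty":0,"tz":-0.0005,"ax":0,"ay":0,"az":0,"jaw":-1},{"tx":0,"ty":0,"tz":-0.0005,"ax":0,"ay":0,"az":0,"jaw":-1},{"tx":0,"ty":0,"tz":-0.0005,"ax":0,"ay":0,"az":0,"jaw":-1},{"tx":0,"ty":0,"tz":-0.0005,"ax":0,"ay":0,"az":0,"jaw":-1},{"tx":0,"ty":0,"tz":-0.0005,"ax":0,"ay":0,"az":0,"jaw":-1},{"tx":0,"ty":0,"tz":-0.0005,"ax":0,"ay":0,"az":0,"jaw":-1},{"tx":0,"ty":0,"tz":-0.0005,"ax":0,"ay":0,"az":0,"jaw":-1},{"tx":0,"ty":0,"tz":-0.0005,"ax":0,"ay":0,"az":0,"jaw":-1},{"tx":0,"ty":0,"tz":0,"ax":0,"ay":0,"az":0,"jaw":-1},{"tx":0,"ty":0,"tz":0,"ax":0,"ay":0,"az":0,"jaw":-1}]' 60
python3 -c 'from h import *;to([.557,.1915,.1964])'
```

```text
time: 20.55
ee_pos: [0.5572, 0.191, 0.1226]
tcp_rot: [-180.0, -0.0, 162.1]
wrist_force: [0.6, -0.7, -3.9]
opening: 0.0243
grasp_force: 59.0
t 20.55 pos [0.5572 0.191  0.1226] rot [-1.7999e+02 -1.0000e-02  1.6214e+02] F [ 0.6 -0.7 -3.9] open 0.0243 tool delta [ 0.0004  0.0004 -0.0738]
```

```bash
python3 -m handwheel '[{"tx":0,"ty":0,"tz":-0.001,"ax":0,"ay":0,"az":0,"jaw":-1},{"tx":0,"ty":0,"tz":-0.001,"ax":0,"ay":0,"az":0,"jaw":-1},{"tx":0,"ty":0,"tz":-0.002,"ax":0,"ay":0,"az":0,"jaw":-1},{"tx":0,"ty":0,"tz":-0.002,"ax":0,"ay":0,"az":0,"jaw":-1},{"tx":0,"ty":0,"tz":-0.002,"ax":0,"ay":0,"az":0,"jaw":-1},{"tx":0,"ty":0,"tz":-0.002,"ax":0,"ay":0,"az":0,"jaw":-1},{"tx":0,"ty":0,"tz":-0.002,"ax":0,"ay":0,"az":0,"jaw":-1},{"tx":0,"ty":0,"tz":-0.002,"ax":0,"ay":0,"az":0,"jaw":-1},{"tx":0,"ty":0,"tz":-0.002,"ax":0,"ay":0,"az":0,"jaw":-1},{"tx":0,"ty":0,"tz":-0.001,"ax":0,"ay":0,"az":0,"jaw":-1}]' 60
python3 -c 'from h import *;to([.557,.1915,.1964])'
```

```text
time: 21.8
ee_pos: [0.5574, 0.1911, 0.14]
tcp_rot: [180.0, 0.0, 162.1]
wrist_force: [0.5, -0.3, -2.2]
opening: 0.024
grasp_force: 59.0
t 21.8 pos [0.5574 0.1911 0.14  ] rot [1.7998e+02 2.0000e-02 1.6213e+02] F [ 0.5 -0.3 -2.2] open 0.024 tool delta [ 0.0005  0.0003 -0.0564]
```

```bash
python3 -m handwheel '[{"tx":0,"ty":0,"tz":-0.002,"ax":0,"ay":0,"az":0,"jaw":-1},{"tx":0,"ty":0,"tz":-0.003,"ax":0,"ay":0,"az":0,"jaw":-1},{"tx":0,"ty":0,"tz":-0.003,"ax":0,"ay":0,"az":0,"jaw":-1},{"tx":0,"ty":0,"tz":-0.003,"ax":0,"ay":0,"az":0,"jaw":-1},{"tx":0,"ty":0,"tz":-0.003,"ax":0,"ay":0,"az":0,"jaw":-1},{"tx":0,"ty":0,"tz":-0.004,"ax":0,"ay":0,"az":0,"jaw":-1},{"tx":0,"ty":0,"tz":-0.008,"ax":0,"ay":0,"az":0,"jaw":-1},{"tx":0,"ty":0,"tz":-0.012,"ax":0,"ay":0,"az":0,"jaw":-1},{"tx":0,"ty":0,"tz":-0.012,"ax":0,"ay":0,"az":0,"jaw":-1},{"tx":0,"ty":0,"tz":-0.005,"ax":0,"ay":0,"az":0,"jaw":-1}]' 60
python3 -c '
from h import *;to([.526,-.201,.1964])
c=optics.camera("scene");cv2.imwrite("pics/f.png",cv2.resize(c["color"][110:210,265:365,::-1],(600,600),interpolation=cv2.INTER_CUBIC))
# stand hole from both views: dark/hole inside wooden top -> stand top outline centre
c2=optics.camera("top");im=c2["color"];cv2.imwrite("pics/g.png",np.hstack([cv2.resize(im[180:240,295:355,::-1],(400,400),interpolation=cv2.INTER_CUBIC),cv2.resize(c["color"][190:250,150:210,::-1],(400,400),interpolation=cv2.INTER_CUBIC)]))'
```

```text
time: 23.05
ee_pos: [0.5577, 0.1912, 0.1961]
tcp_rot: [179.9, 0.1, 162.1]
wrist_force: [-0.6, 0.4, -2.8]
opening: 0.0245
grasp_force: 59.0
t 23.05 pos [0.5577 0.1912 0.1961] rot [1.7995e+02 7.0000e-02 1.6214e+02] F [-0.6  0.4 -2.8] open 0.0245 tool delta [-0.0902 -0.383  -0.0005]
```

View pics/f.png

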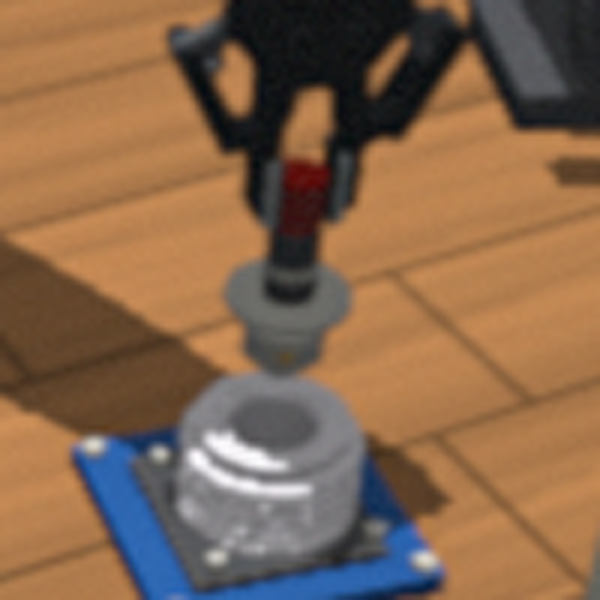

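View pics/g.png

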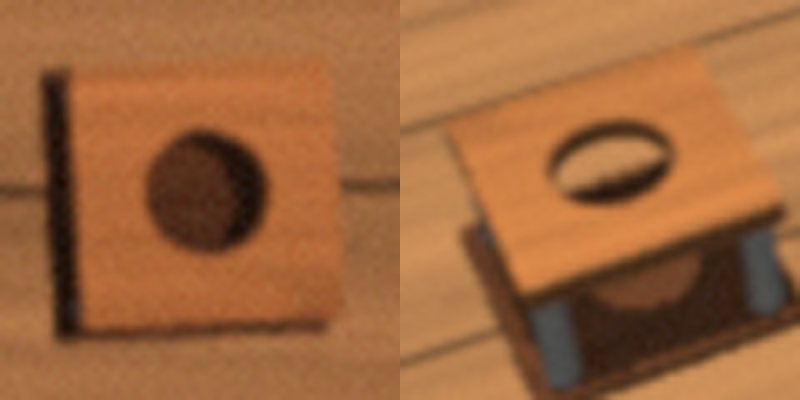

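The gauge is out and locked: no yellow shows and a brass plunger tip is visible. The stand hole's centre is at about (325.5,208.3) in the top image, which matches the original flange centre, so I'll return to the original pick position.

```bash
python3 -m handwheel '[{"tx":-0.006,"ty":-0.024,"tz":0,"ax":0,"ay":0,"az":0,"jaw":-1},{"tx":-0.0114,"ty":-0.048,"tz":0,"ax":0,"ay":0,"az":0,"jaw":-1},{"tx":-0.0114,"ty":-0.048,"tz":0,"ax":0,"ay":0,"az":0,"jaw":-1},{"tx":-0.0114,"ty":-0.048,"tz":0,"ax":0,"ay":0,"az":0,"jaw":-1},{"tx":-0.0114,"ty":-0.048,"tz":0,"ax":0,"ay":0,"az":0,"jaw":-1},{"tx":-0.0114,"ty":-0.048,"tz":0,"ax":0,"ay":0,"az":0,"jaw":-1},{"tx":-0.0112,"ty":-0.048,"tz":0,"ax":0,"ay":0,"az":0,"jaw":-1},{"tx":-0.010,"ty":-0.045,"tz":0,"ax":0,"ay":0,"az":0,"jaw":-1},{"tx":-0.006,"ty":-0.026,"tz":0,"ax":0,"ay":0,"az":0,"jaw":-1},{"tx":0,"ty":0,"tz":0,"ax":0,"ay":0,"az":0,"jaw":-1}]' 60
python3 -m handwheel '[{"tx":0,"ty":0,"tz":0.002,"ax":0,"ay":0,"az":0,"jaw":-1},{"tx":0,"ty":0,"tz":0.005,"ax":0,"ay":0,"az":0,"jaw":-1},{"tx":0,"ty":0,"tz":0.006,"ax":0,"ay":0,"az":0,"jaw":-1},{"tx":0,"ty":0,"tz":0.006,"ax":0,"ay":0,"az":0,"jaw":-1},{"tx":0,"ty":0,"tz":0.005,"ax":0,"ay":0,"az":0,"jaw":-1},{"tx":0,"ty":0,"tz":0.003,"ax":0,"ay":0,"az":0,"jaw":-1},{"tx":0,"ty":0,"tz":0.001,"ax":0,"ay":0,"az":0,"jaw":-1},{"tx":0,"ty":0,"tz":0,"ax":0,"ay":0,"az":0,"jaw":-1},{"tx":0,"ty":0,"tz":0,"ax":0,"ay":0,"az":0,"jaw":-1},{"tx":0,"ty":0,"tz":0,"ax":0,"ay":0,"az":0,"jaw":-1}]' 60
python3 -c 'from h import *;to([.526,-.201,.1164])'
```

```text
time: 24.4
ee_pos: [0.5251, -0.2028, 0.194]
tcp_rot: [-180.0, -0.1, 162.0]
wrist_force: [0.1, 0.1, -2.7]
opening: 0.0239
grasp_force: 59.5
time: 25.65
ee_pos: [0.5257, -0.2012, 0.1668]
tcp_rot: [-180.0, 0.0, 162.1]
wrist_force: [-0.1, 0.2, -2.8]
opening: 0.0242
grasp_force: 59.5
t 25.65 pos [ 0.5257 -0.2012  0.1668] rot [-1.8000e+02  1.0000e-02  1.6213e+02] F [-0.1  0.2 -2.8] open 0.0242 tool delta [-0.0002  0.0003  0.0504]
```

```bash
python3 -m handwheel '[{"tx":0,"ty":0,"tz":0.003,"ax":0,"ay":0,"az":0,"jaw":-1},{"tx":0,"ty":0,"tz":0.003,"ax":0,"ay":0,"az":0,"jaw":-1},{"tx":0,"ty":0,"tz":0.003,"ax":0,"ay":0,"az":0,"jaw":-1},{"tx":0,"ty":0,"tz":0.003,"ax":0,"ay":0,"az":0,"jaw":-1},{"tx":0,"ty":0,"tz":0.003,"ax":0,"ay":0,"az":0,"jaw":-1},{"tx":0,"ty":0,"tz":0.003,"ax":0,"ay":0,"az":0,"jaw":-1},{"tx":0,"ty":0,"tz":0.002,"ax":0,"ay":0,"az":0,"jaw":-1},{"tx":0,"ty":0,"tz":0.001,"ax":0,"ay":0,"az":0,"jaw":-1},{"tx":0,"ty":0,"tz":0,"ax":0,"ay":0,"az":0,"jaw":-1},{"tx":0,"ty":0,"tz":0,"ax":0,"ay":0,"az":0,"jaw":-1}]' 60
python3 -c 'from h import *;to([.526,-.201,.1164])'
```

```text
time: 26.9
ee_pos: [0.5257, -0.2012, 0.1458]
tcp_rot: [180.0, 0.0, 162.1]
wrist_force: [-0.0, -0.3, -3.1]
opening: 0.0239
grasp_force: 59.5
t 26.9 pos [ 0.5257 -0.2012  0.1458] rot [1.8000e+02 1.0000e-02 1.6213e+02] F [-0.  -0.3 -3.1] open 0.0239 tool delta [-0.0002  0.0002  0.0294]
```

```bash
python3 -m handwheel '[{"tx":0,"ty":0,"tz":0.003,"ax":0,"ay":0,"az":0,"jaw":-1},{"tx":0,"ty":0,"tz":0.004,"ax":0,"ay":0,"az":0,"jaw":-1},{"tx":0,"ty":0,"tz":0.004,"ax":0,"ay":0,"az":0,"jaw":-1},{"tx":0,"ty":0,"tz":0.004,"ax":0,"ay":0,"az":0,"jaw":-1},{"tx":0,"ty":0,"tz":0.004,"ax":0,"ay":0,"az":0,"jaw":-1},{"tx":0,"ty":0,"tz":0.004,"ax":0,"ay":0,"az":0,"jaw":-1},{"tx":0,"ty":0,"tz":0.003,"ax":0,"ay":0,"az":0,"jaw":-1},{"tx":0,"ty":0,"tz":0.001,"ax":0,"ay":0,"az":0,"jaw":-1},{"tx":0,"ty":0,"tz":0,"ax":0,"ay":0,"az":0,"jaw":-1},{"tx":0,"ty":0,"tz":0,"ax":0,"ay":0,"az":0,"jaw":-1}]' 60
python3 -c 'from h import *;to([.526,-.201,.1164])'
```

```text
time: 28.15
ee_pos: [0.5257, -0.2012, 0.1189]
tcp_rot: [-180.0, 0.0, 162.1]
wrist_force: [-0.3, 0.5, -2.6]
opening: 0.024
grasp_force: 59.5
t 28.15 pos [ 0.5257 -0.2012  0.1189] rot [-1.8000e+02  1.0000e-02  1.6214e+02] F [-0.3  0.5 -2.6] open 0.024 tool delta [-0.0002  0.0003  0.0025]
```

```bash
python3 -m handwheel '[{"tx":0,"ty":0,"tz":0.0005,"ax":0,"ay":0,"az":0,"jaw":-1},{"tx":0,"ty":0,"tz":0.0005,"ax":0,"ay":0,"az":0,"jaw":-1},{"tx":0,"ty":0,"tz":0.0005,"ax":0,"ay":0,"az":0,"jaw":-1},{"tx":0,"ty":0,"tz":0.0005,"ax":0,"ay":0,"az":0,"jaw":-1},{"tx":0,"ty":0,"tz":0.0003,"ax":0,"ay":0,"az":0,"jaw":-1},{"tx":0,"ty":0,"tz":0.0002,"ax":0,"ay":0,"az":0,"jaw":-1},{"tx":0,"ty":0,"tz":0,"ax":0,"ay":0,"az":0,"jaw":-1},{"tx":0,"ty":0,"tz":0,"ax":0,"ay":0,"az":0,"jaw":-1},{"tx":0,"ty":0,"tz":0,"ax":0,"ay":0,"az":0,"jaw":-1},{"tx":0,"ty":0,"tz":0,"ax":0,"ay":0,"az":0,"jaw":-1}]' 60
python3 -c 'from h import *;to([.526,-.201,.1164])'
```

```text
time: 29.4
ee_pos: [0.5257, -0.2012, 0.1165]
tcp_rot: [-180.0, 0.0, 162.1]
wrist_force: [-2.0, -0.2, 5.0]
opening: 0.0241
grasp_force: 60.3
t 29.4 pos [ 0.5257 -0.2012  0.1165] rot [-1.7999e+02  2.0000e-02  1.6213e+02] F [-2.  -0.2  5. ] open 0.0241 tool delta [-0.0003  0.0003  0.0001]
```

The flange is seated in the stand. I'll ease off the force, open the fingers and lift clear.

```bash
python3 -m handwheel '[{"tx":0,"ty":0,"tz":-0.0004,"ax":0,"ay":0,"az":0,"jaw":-1},{"tx":0,"ty":0,"tz":-0.0003,"ax":0,"ay":0,"az":0,"jaw":-1},{"tx":0,"ty":0,"tz":0,"ax":0,"ay":0,"az":0,"jaw":-1},{"tx":0,"ty":0,"tz":0,"ax":0,"ay":0,"az":0,"jaw":-0.3},{"tx":0,"ty":0,"tz":0,"ax":0,"ay":0,"az":0,"jaw":0},{"tx":0,"ty":0,"tz":0,"ax":0,"ay":0,"az":0,"jaw":0.4},{"tx":0,"ty":0,"tz":0,"ax":0,"ay":0,"az":0,"jaw":0.8},{"tx":0,"ty":0,"tz":0,"ax":0,"ay":0,"az":0,"jaw":1},{"tx":0,"ty":0,"tz":0,"ax":0,"ay":0,"az":0,"jaw":1},{"tx":0,"ty":0,"tz":0,"ax":0,"ay":0,"az":0,"jaw":1}]' 20
python3 -c 'from h import *;to([.526,-.201,.1164])'
```

```text
time: 30.65
ee_pos: [0.5256, -0.2011, 0.1169]
tcp_rot: [-180.0, -0.0, 162.1]
wrist_force: [1.3, -0.5, 0.4]
opening: 0.0853
grasp_force: 0.0
t 30.65 pos [ 0.5256 -0.2011  0.1169] rot [-180.     -0.    162.13] F [ 1.3 -0.5  0.4] open 0.0853 tool delta [-0.0003  0.0003  0.0005]
```

```bash
python3 -m handwheel '[{"tx":0,"ty":0,"tz":-0.004,"ax":0,"ay":0,"az":0,"jaw":1},{"tx":0,"ty":0,"tz":-0.008,"ax":0,"ay":0,"az":0,"jaw":1},{"tx":0,"ty":0,"tz":-0.015,"ax":0,"ay":0,"az":0,"jaw":1},{"tx":0,"ty":0,"tz":-0.02,"ax":0,"ay":0,"az":0,"jaw":1},{"tx":0,"ty":0,"tz":-0.02,"ax":0,"ay":0,"az":0,"jaw":1},{"tx":0,"ty":0,"tz":-0.02,"ax":0,"ay":0,"az":0,"jaw":1},{"tx":0.04,"ty":0.02,"tz":-0.01,"ax":0,"ay":0,"az":0,"jaw":1},{"tx":0.05,"ty":0.02,"tz":0,"ax":0,"ay":0,"az":0,"jaw":1},{"tx":0.05,"ty":0.02,"tz":0,"ax":0,"ay":0,"az":0,"jaw":1},{"tx":0,"ty":0,"tz":0,"ax":0,"ay":0,"az":0,"jaw":1}]' 20
python3 - <<'E'
from h import *
to([.526,-.201,.1164])
for n,b,bf in(("scene",(168,192,184,215),(164,196,203,224)),("top",(318,342,196,220),(311,341,194,224))):
    c=optics.camera(n); hs=cv2.cvtColor(c["color"],cv2.COLOR_RGB2HSV).astype(int)
    def bl(m,b):
        r=np.zeros(m.shape); r[b[2]:b[3],b[0]:b[1]]=m[b[2]:b[3],b[0]:b[1]]; return blobs(r,4)
    print(n,"red",bl(((hs[...,0]<8)|(hs[...,0]>172))&(hs[...,1]>180)&(hs[...,2]>60),b),"flange",bl((hs[...,1]<80)&(hs[...,2]>140),bf))
    print("yellow",bl((abs(hs[...,0]-27)<5)&(hs[...,1]>180)&(hs[...,2]>60),b),"expect cap top",proj(c,np.array([.5257,-.201,.142])).round(1),"flange",proj(c,np.array([.526,-.201,.074])).round(1))
E
```

```text
time: 31.9
ee_pos: [0.4091, -0.0997, 0.216]
tcp_rot: [180.0, 0.2, 162.2]
wrist_force: [1.0, -0.7, -0.3]
opening: 0.0853
grasp_force: 0.0
t 31.9 pos [ 0.4091 -0.0997  0.216 ] rot [1.7998e+02 1.7000e-01 1.6223e+02] F [ 1.  -0.7 -0.3] open 0.0853 tool delta [-0.1419 -0.0608  0.1   ]
scene red [([174, 192, 9, 7, 52], [177.96, 194.88])] flange [([170, 206, 23, 16, 196], [181.25, 214.56])]
yellow [] expect cap top [178.2 194. ] flange [181.8 212.8]
top red [([325, 204, 8, 7, 49], [328.65, 207.16])] flange [([315, 198, 22, 22, 290], [324.86, 208.66])]
yellow [] expect cap top [329.7 207. ] flange [325.8 208.3]
```

The cap is home with no yellow showing, the flange is seated where it started and upright, and the robot is clear of everything.

```bash
python3 -c 'from workcell import workorder; print(workorder.job_done())'
```

```text
the job is handed in; nothing more can be done
None
```

The bore was taken and the locked gauge hangs upright in its stand again with the cap fully home; the job was handed in at about 32 s with no verdict returned, readings between moves never above 15 N, and one slip: I viewed 11 pictures against the limit of 10.

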